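# Close down the seasoning station

### The arm

A 6-joint arm with a two-finger parallel gripper is mounted at the origin on a cart in front of the work surface, level with it; the furniture and walls round the work are solid. World frame = base frame: x ahead of the robot, y to its left, z up, the work surface at z = 0. Lengths are in mm, angles in rad, forces in N, time in s.
With the tool pointing down it reaches from about 275 to 750 mm from the base axis. Payload 10.2 kg.
Tool frame: the origin (TCP) lies at the centre of the arm's flange, where the gripper is bolted on; the fingertips stand 173 mm ahead of it and the grasp point (between the pads) lies 155 mm ahead of it; z points along the fingers, y is the line along which they close (so a half turn about z gives the same grasp; the last joint's range is limited). The gripper opens to 85 mm and grips with 20 to 120 N. Pads are 22 mm wide; open, the fingers measure 114 mm over their backs; the gripper's body (76 mm by 85 mm) begins 54 mm behind the grasp point. The pads swing forward as they close: fully open they stand 13 mm farther back than shut.
Start: joints at [0.964, 0.313, 1.498, -0, 1.331, -0.223], TCP at [196.598, 486.808, 404.694] pointing down, gripper open.
Joint ranges: [-2.94, 2.94], [-0.97, 2.17], [0.19, 2.56], [-1.23, 4.37], [0.02, 3.11], [-2.88, 2.88]. Speed limits (rad/s): [2.39, 2.39, 3.01, 3.14, 3.14, 3.14].

### API

Orientations are given as a unit quaternion [w, x, y, z].
In Python, from rig import ctrl gives the robot as it stands.
- The arm moves only by the shell command python3 steer.py 'ROWS' [OPENING] [FORCE]. ROWS is a JSON list of rows, 1 to 8 of them, each of 6 numbers: dx, dy, dz in mm, then a rotation vector rx, ry, rz in rad; each row is the pose to reach, as a shift and turn from the pose commanded when the command began, along the tool's axes at that moment; what a row does not reach only later rows make up. A row lasts 1/10 s, in which the tool goes at most 50 mm and 0.15 rad, less where a joint would pass 70% of its speed; a pose out of reach is approached as far as the arm can. OPENING is the opening from 0.0 (shut) to 1.0 (fully open), set as the command begins (- or left out keeps the last). The fingers move at their own pace and stop on an object; FORCE is the grip in N (left out, the last holds). Time passes only in rows, so rows that do not move let the fingers close. It prints the time, the measured TCP pose, the force, the opening and the grip force at its end.
- ctrl.sense(): the state, without advancing time (a new reading comes with each control period).
- ctrl.capture(name): name is "side" or "top"; returns the picture (384x512x3 uint8, red, green, blue); there is no depth.
- ctrl.calibration(name): a dict with "fx", "fy", "cx", "cy" (pixels), "position" and "attitude" of the camera in the world. Camera axes: x right, y down, z forward; pixel columns grow to the right and rows downward; lengths in mm; the calibration is good to about 2 mm. A picture is of the moment at which its call begins. calibration takes no time and is no camera call.
- ctrl.finish_job(): hands the job in; it is judged then, once.
The state is a dict: "time_s": time; "joints": joint angles; "dq": joint speeds; "tau": joint torques, N m; "eef_pos": TCP position; "ee_rot": TCP orientation; "force": force on the tool from outside, world axes, zero at the start; "wrist_torque": the same for the moment, N m; "grip_width": opening from 0.0 (shut) to 1.0 (fully open); "grip_force": force on a finger pad.
Only numpy, scipy, OpenCV 4.12 (cv2) and the standard library are available. Lean on these libraries where they do the work, as an engineer would, in place of code of your own. Each camera call takes 0.05 s, during which the arm holds its last target. There are 200 camera calls.

### The job

Close down the seasoning station for the night: before moving anything else, turn its thermostat knob fully anticlockwise (seen from above) to off. Then stand every jar and shaker from its warming deck upright in the white basket, and slide the label holder along its T-track and out of the open end, lift it away and put it on the steel tray for washing. Knock nothing over, and leave the tin, the beaker and the tub beside the work where they are.

Things in the scene. Friction and masses are not known exactly. Their poses are not given: they have to be found in the camera images.
- station: Steel seasoning station fixed to the table, 170 mm deep (x) by 320 mm wide (y). Origin at the centre of its underside; its x points roughly away from the robot, y to the left, z up. Front part (x -85 to 13 mm): flat warming deck 32 mm high. Rear part (x 13 to 85 mm): ledge 75 mm high carrying the knob (x 49, y -112 mm) at its right and the T-track (centred on x 49 mm).
- deck (a point): Centre of the warming deck's top, 32 mm above the station's origin and at x -36 mm in it. The jars stand in a row through it along the station's y, about 82 mm apart.
- thermostat (a joint): Thermostat knob on a vertical axis, black plastic with a bar grip, on the right end of the ledge. Value in rad, 0 (off) to 4.2: grows clockwise seen from above; 0 is the hard stop fully anticlockwise. The bar lies along the station's x at 0, so its yaw is the station's yaw minus this value. It stays where it is left (0.05 N m friction).
- thermostat_grip (a point): Point on the knob's axis at the height to grip its bar, 112 mm above the station's underside; the bar is 14 mm thick, 42 mm long and reaches from 7 mm above to 25 mm below this point, standing on a disc 44 mm across.
- holder: Label holder, grey plastic on a steel T-foot, 26 x 36 x 52 mm, captive in the T-track, slides freely. Origin at the centre of the foot's underside, y along the track, z up. Foot 26 x 34 x 4.5 mm, neck 9 mm, flange 26 x 36 mm at z 13 to 18 mm, fin 14 mm (x) by 30 mm (y) from z 18 to 52 mm. It comes free when its origin is more than 17 mm beyond the track's open end.
- holder_grip (a point): Middle of the label holder's fin, 36 mm above its origin: pinch it here across its 14 mm thickness (the holder's x).
- track_mouth (a point): Centre of the slot floor at the open end of the T-track, which is flush with the station's left (+y) end; x 49, y 160, z 77 mm in the station. The aluminium track runs 205 mm from here along the station's -y to its closed end; 36 mm wide, top at z 87 mm. Inside it is 30 mm wide and 7 mm high under two lips that leave a 14 mm gap.
- jar_1: Round spice jar with black lid, 40 mm across and 105 mm tall, standing upright; origin at the centre of its underside, z up. May be absent.
- jar_2: Spice jar with red lid, 44 mm across and 105 mm tall, standing upright; origin at the centre of its underside, z up. May be absent.
- jar_3: Squarish spice jar with red lid, 47 mm across and 97 mm tall, standing upright; origin at the centre of its underside, z up. May be absent.
- mill_1: Pepper shaker with a domed grey top, 44 mm across and 90 mm tall, standing upright; origin at the centre of its underside, z up. Its body is 44 mm wide up to 74 mm, the dome above it 34 mm. May be absent.
- basket: White slotted basket, loose, 105 mm high, inside 172 mm (x) by 282 mm (y), walls 14 mm, floor 4 mm thick. Origin at the centre of its underside, z up.
- wash_tray: Empty steel tray, loose, 170 mm (x) by 265 mm (y) and 12 mm high with a flat top at 12 mm. Origin at the centre of its underside, z up.
- tin: Bystander: low food tin, 75 mm across, 58 mm tall, standing; origin under its centre.
- beaker: Bystander: green beaker beside the tray, 80 mm across, 112 mm tall, standing; origin under its centre.
- tub: Bystander: small tub, 72 mm across, 71 mm tall, standing; origin under its centre.

How it is judged (in metres and radians):
On the way:
1. the thermostat is fully off while every jar still stands on the deck and the label holder is still in its track (value of joint thermostat below 0.1 rad and z of jar_1 in the frame of station between 0.024 and 0.045 m and x of jar_1 in the frame of station between -0.095 and 0.03 m and z of jar_2 in the frame of station between 0.024 and 0.045 m and x of jar_2 in the frame of station between -0.095 and 0.03 m and z of jar_3 in the frame of station between 0.024 and 0.045 m and x of jar_3 in the frame of station between -0.095 and 0.03 m and z of mill_1 in the frame of station between 0.024 and 0.045 m and x of mill_1 in the frame of station between -0.095 and 0.03 m and x of holder in the frame of station between 0.042 and 0.056 m and z of holder in the frame of station between 0.07 and 0.084 m and y of holder in the frame of station below 0.15 m), for 0.2 s.
At the end, for the whole second after the job is handed in: The thermostat is at its off stop (within 0.1 rad); every jar and shaker present stands upright (within 0.15 rad) and at rest on the floor of the basket; the label holder lies or stands at rest on the steel tray; basket and tray are flat on the table (value of joint thermostat below 0.1 rad and x of jar_1 in the frame of basket between -0.086 and 0.086 m and y of jar_1 in the frame of basket between -0.141 and 0.141 m and z of each of jar_1, jar_2, jar_3, mill_1 in the frame of basket below 0.015 m and angle between each of jar_1, jar_2, jar_3, mill_1's own z axis and vertical below 0.15 rad and linear speed of each of jar_1, jar_2, jar_3, mill_1, holder below 0.03 m/s and x of jar_2 in the frame of basket between -0.086 and 0.086 m and y of jar_2 in the frame of basket between -0.141 and 0.141 m and x of jar_3 in the frame of basket between -0.086 and 0.086 m and y of jar_3 in the frame of basket between -0.141 and 0.141 m and x of mill_1 in the frame of basket between -0.086 and 0.086 m and y of mill_1 in the frame of basket between -0.141 and 0.141 m and x of holder in the frame of wash_tray between -0.085 and 0.085 m and y of holder in the frame of wash_tray between -0.13 and 0.13 m and z of holder in the frame of wash_tray between 0.005 and 0.035 m and angle between each of basket, wash_tray's own z axis and vertical below 0.1 rad and height (world z) of each of basket, wash_tray below 0.01 m); the robot touches nothing.
It fails at once if tin is shifted more than 30 mm (distance of tin from where it was at the start of the episode above 0.03 m).
It fails at once if beaker is shifted more than 30 mm (distance of beaker from where it was at the start of the episode above 0.03 m).
It fails at once if tub is shifted more than 30 mm (distance of tub from where it was at the start of the episode above 0.03 m).
It fails at once if a jar or shaker is knocked over (angle between any of jar_1, jar_2, jar_3, mill_1's own z axis and vertical above 0.8 rad).
Of jar_1, jar_2, jar_3, mill_1 only 2 to 4 are there at a start; the rules pass over those that are not, and their reading is None.
At some moment in a run one of basket, wash_tray may be knocked a few centimetres aside while the robot is not near it.
It also fails if it takes over 210 s, if anything falls off the work surface, if the arm or the gripper's body presses on something with over 40 N, if the wrist force passes 120 N, or if a joint passes its speed limit or range.

## Working session

There is one attempt and no reset: what is moved stays moved. The work goes in short steps, Python scripts to look and compute and a shell command to move; the robot and the scene stay as the last step left them, time stands still between calls to the robot, and variables do not carry over. Pictures are saved under pics/ and viewed, at most 14 in all, crops included, and the job is handed in when it is done.

```bash
ls; mkdir -p pics; python3 - <<'E'
from rig import ctrl
import cv2
for n in("top","side"):
    im=ctrl.capture(n); cv2.imwrite(f"pics/{n}0.png",cv2.resize(im[:,:,::-1],(800,600),interpolation=cv2.INTER_CUBIC)); print(n,ctrl.calibration(n))
print(ctrl.sense())
E
```

```text
pics
rig.py
steer.py
top {'fx': 489.2538088864006, 'fy': 489.2538088864006, 'cx': 263.12170762315236, 'cy': 189.83038917923955, 'position': array([ 396.53225664,  -43.55247889, 1879.42263571]), 'attitude': array([ 0.04329067, -0.69687463,  0.71489025, -0.03773058])}
side {'fx': 456.1342071825722, 'fy': 456.1342071825722, 'cx': 252.30971915759716, 'cy': 192.52166295561338, 'position': array([   83.6504855 , -1131.95638703,   708.08766699]), 'attitude': array([-0.51033663,  0.83121692, -0.19055867,  0.11100611])}
{'time_s': 0.1, 'joints': array([ 9.63604388e-01,  3.13358882e-01,  1.49835701e+00,  7.19384487e-06,
        1.33098589e+00, -2.23393002e-01]), 'dq': array([-0.00020114, -0.00051563, -0.00228192, -0.00031156,  0.00250358,
       -0.00163164]), 'tau': array([ 7.61763022e-04, -4.12904263e+01, -2.60144305e+01, -2.33014698e-04,
        2.96881029e-03,  3.72460249e-05]), 'eef_pos': array([196.5690358 , 486.77058265, 404.21173099]), 'ee_rot': array([-2.26939059e-04,  1.90724650e-01,  9.81643418e-01, -5.06014445e-04]), 'force': array([-0.23094518, -0.19375464,  0.46811172]), 'wrist_torque': array([-0.04148345,  0.01377745, -0.00601896]), 'grip_force': 0.0, 'grip_width': 0.9991463277241874}
```
View pics/top0.png

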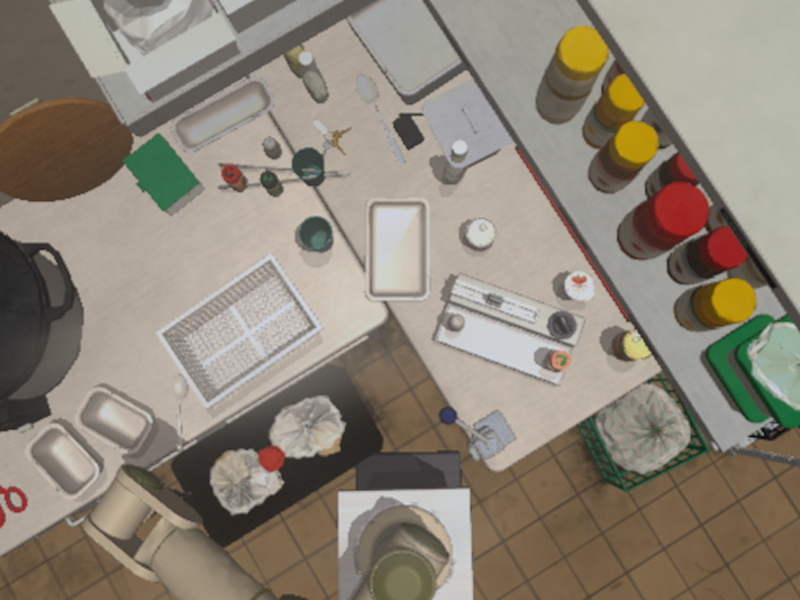

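View pics/side0.png

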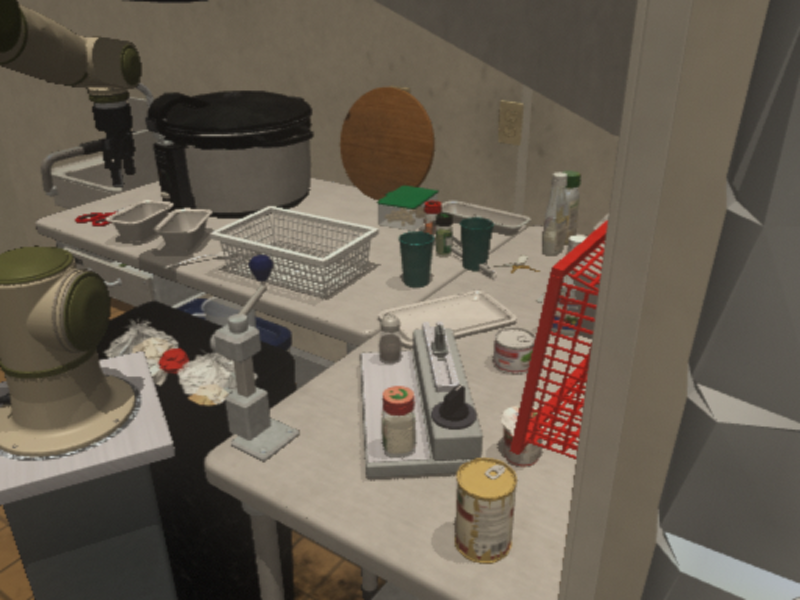

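The top view shows the station at (510,330), with the knob at (563,325), the mill at (456,322), a red-lid jar at (559,359), the holder at (494,300), the tray at (398,250) and the basket at (240,332). Next I'll take close crops.

```bash
cat > h.py <<'E'
import numpy as np, cv2
from rig import ctrl
from scipy.spatial.transform import Rotation as R
def rot(q): return R.from_quat([q[1],q[2],q[3],q[0]])
def cam(n):
    c=ctrl.calibration(n); return c,rot(c['attitude']).as_matrix(),np.array(c['position'])
def proj(n,P):
    c,A,p=cam(n); v=(np.atleast_2d(P)-p)@A
    return np.c_[c['fx']*v[:,0]/v[:,2]+c['cx'],c['fy']*v[:,1]/v[:,2]+c['cy']]
def back(n,uv,z):
    c,A,p=cam(n); d=A@np.array([(uv[0]-c['cx'])/c['fx'],(uv[1]-c['cy'])/c['fy'],1])
    return p+d*(z-p[2])/d[2]
def crop(n,x0,y0,x1,y1,s,name,im=None):
    im=ctrl.capture(n) if im is None else im
    cv2.imwrite(f"pics/{name}.png",cv2.resize(im[y0:y1,x0:x1,::-1],None,fx=s,fy=s,interpolation=cv2.INTER_CUBIC)); return im
def delta(goal,yaw=None):
    """tool-axis shift for TCP to world goal; yaw = desired world yaw of tool y (closing line)"""
    s=ctrl.sense(); T=rot(s['ee_rot']); M=T.as_matrix()
    d=M.T@(np.array(goal)-s['eef_pos']); out=[np.round(d,1)]
    if yaw is not None:
        y=M[:,1]; a=np.arctan2(y[1],y[0]); w=(yaw-a+np.pi/2)%np.pi-np.pi/2
        out.append(('rz',round(-w,3)))   # tool z points down
    return out
E
python3 - <<'E'
from h import *
crop("top",272,168,382,250,7,"t1")
crop("side",225,195,335,310,5,"s1")
E
```

View pics/t1.png

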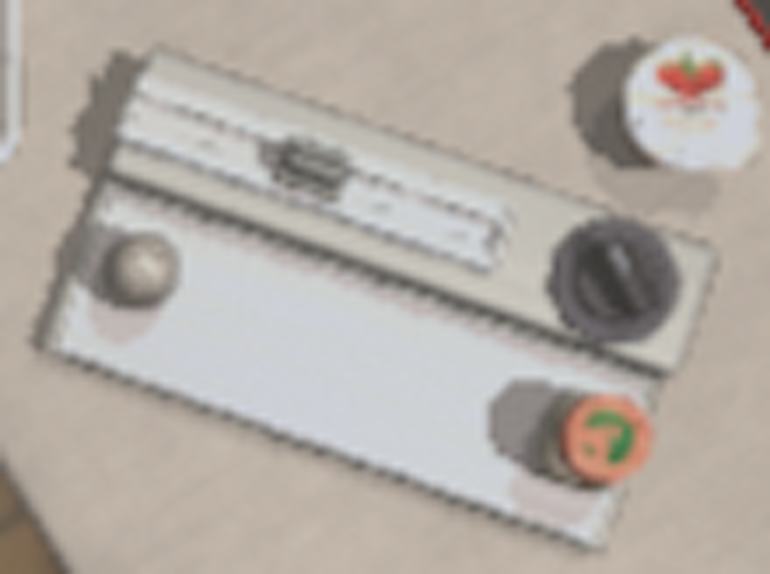

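View pics/s1.png

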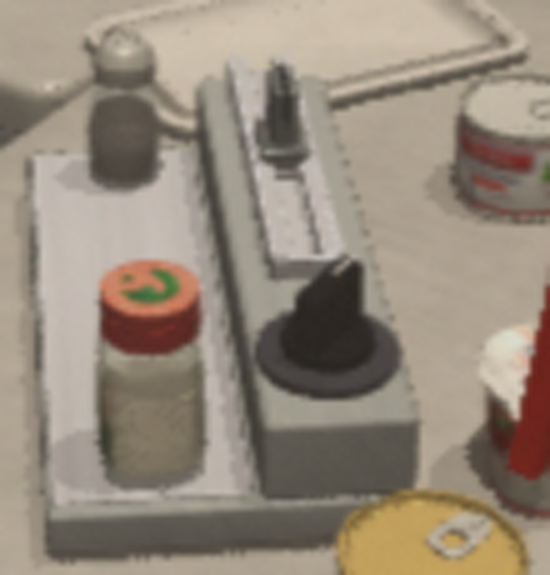

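```bash
cat > fit.py <<'E'
from h import *
from scipy.optimize import least_squares
def T(p,xy,s): return ((xy[0]+.5)/s-.5+p[0],(xy[1]+.5)/s-.5+p[1])
t=[((85,160,75),(155,50)),((85,-160,75),(718,250)),((13,-160,75),(665,375)),((13,160,75),(108,178)),((-85,160,32),(45,345)),((-85,-160,32),(602,545)),((49,-112,90),(615,280)),((49,-45,87),(492,247))]
s=[((-85,160,32),(33,155)),((-85,-160,32),(52,500)),((13,-160,75),(262,425)),((85,-160,75),(417,422)),((13,160,75),(203,85)),((85,160,75),(325,78))]
def W(p,P):
    c,q=np.cos(p[2]),np.sin(p[2]); P=np.array(P,float)
    return P@np.array([[c,q,0],[-q,c,0],[0,0,1]])+[p[0],p[1],0]
def res(p,use):
    r=[]
    if 't' in use: r.append(proj("top",W(p,[a for a,_ in t]))-[T((272,168),b,7) for _,b in t])
    if 's' in use: r.append(proj("side",W(p,[a for a,_ in s]))-[T((225,195),b,5) for _,b in s])
    return np.vstack(r).ravel()
if __name__=="__main__":
    for u in("t","s","ts"):
        f=least_squares(res,[600,-250,-.3],args=(u,),loss='soft_l1'); print(u,f.x.round(3)); 
    print(res(f.x,"ts").reshape(-1,2).round(1))
    p=f.x
    for n,o,sc in(("top",(272,168),7),("side",(225,195),5)):
        im=cv2.imread("pics/%s1.png"%n[0])
        pts=[(49,-112,119),(49,-112,87),(-36,82,32),(-36,-82,32),(-36,0,32),(49,160,77),(-36,-82,137),(-36,82,122),(-36,82+0,106)]
        print(n,(((proj(n,W(p,pts))-o+.5)*sc-.5)).round(0).tolist())
E
python3 fit.py
```

```text
t [ 5.22988e+02 -2.61827e+02 -3.72000e-01]
s [ 5.24918e+02 -2.66453e+02 -3.86000e-01]
ts [ 5.24980e+02 -2.63629e+02 -3.82000e-01]
[[-0.1 -1.4]
 [ 0.9 -0.1]
 [ 2.1  0.3]
 [-0.1 -1.7]
 [-0.5 -0.1]
 [ 0.1  1.1]
 [ 0.8 -0.1]
 [ 1.  -1.7]
 [-0.8 -1.8]
 [-1.9  2.2]
 [-0.3 -0.1]
 [ 0.8 -1.1]
 [-0.9 -2.2]
 [-0.1 -1.7]]
top [[631.0, 275.0], [620.0, 279.0], [209.0, 310.0], [496.0, 416.0], [352.0, 363.0], [131.0, 102.0], [527.0, 408.0], [221.0, 297.0], [218.0, 300.0]]
side [[329.0, 277.0], [327.0, 335.0], [121.0, 216.0], [140.0, 400.0], [130.0, 302.0], [262.0, 69.0], [138.0, 216.0], [119.0, 72.0], [120.0, 98.0]]
```

```bash
python3 - <<'E'
from h import *
a=crop("top",346,192,376,222,12,"k1"); b=crop("side",270,240,310,278,9,"k2")
A=cv2.imread("pics/k1.png");B=cv2.imread("pics/k2.png")
A=cv2.convertScaleAbs(A,alpha=2.2);B=cv2.convertScaleAbs(B,alpha=2.2)
cv2.imwrite("pics/k.png",np.hstack([A[:342],B[:342]]))
from fit import T
for nm,uvt,uvs,H in(("mill",(141,267),(125,42),118),("jar",(606,440),(150,290),137)):
    print(nm,back("top",T((272,168),uvt,7),H).round(1), back("side",T((225,195),uvs,5),H).round(1))
p=np.array([524.5,-263.5,-.378])
c,s=np.cos(p[2]),np.sin(p[2])
for nm,uvt,H in(("mill",(141,267),118),("jar",(606,440),137),("jar3",(606,440),129),("hold",(315,165),129),("knob",(615,280),90)):
    w=back("top",T((272,168),uvt,7),H)[:2]-p[:2]; print(nm,'in station',(c*w[0]+s*w[1]).round(1),(-s*w[0]+c*w[1]).round(1))
E
```

```text
mill [ 539.2 -133.9  118. ] [ 542.2 -138.7  118. ]
jar [ 443.7 -365.5  137. ] [ 440.  -382.5  137. ]
mill in station -34.2 125.8
jar in station -37.4 -124.6
jar3 in station -36.7 -125.9
hold in station 45.0 60.0
knob in station 47.5 -109.5
```

View pics/k.png

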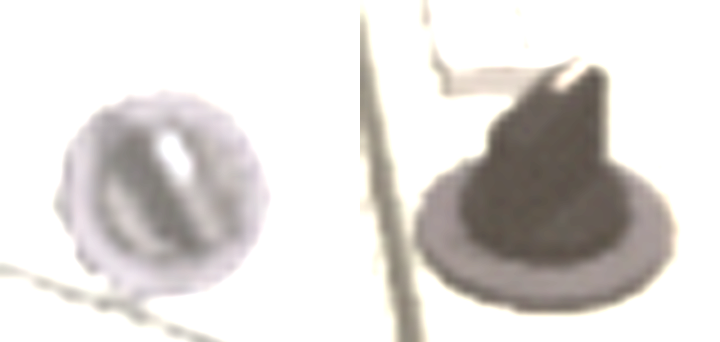

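```bash
python3 - <<'E'
from h import *
def k1(x,y): return (346+(x+.5)/12-.5,192+(y+.5)/12-.5)
def k2(x,y): return (270+(x-360+.5)/9-.5,240+(y+.5)/9-.5)
p=np.array([524.5,-263.5,-.378]);c,s=np.cos(p[2]),np.sin(p[2])
def st(w): w=w[:2]-p[:2]; return np.round([c*w[0]+s*w[1]-49,-s*w[0]+c*w[1]+112],1)
for n,f,a,b in(("top",k1,(163,130),(188,178)),("top",k1,(163,130),(225,240)),("side",k2,(558,88),(592,62))):
    A=back(n,f(*a),119);B=back(n,f(*b),119);print(n,'rel knob in station',st(A),st(B),'yaw',np.arctan2(*(A-B)[[1,0]]),"station value",p[2]-np.arctan2(*(A-B)[[1,0]]))
s_=ctrl.sense(); M=rot(s_['ee_rot']).as_matrix(); print(M.round(3))
# jar height estimate: intersect rays
from fit import T
for nm,a,b in(("jar",(606,440),(150,290)),("mill",(141,267),(125,42)),("hold",(310,165),(283,70))):
  for H in range(90,145,8): print(nm,H,back("top",T((272,168),a,7),H).round(0)[:2],back("side",T((225,195),b,5),H).round(0)[:2])
E
```

```text
top rel knob in station [11.9 14. ] [0.8 2.3] yaw 0.4349979023435691 station value -0.8129979023435692
top rel knob in station [11.9 14. ] [-13.  -14.2] yaw 0.4685695626856522 station value -0.8465695626856522
side rel knob in station [3.  2.4] [13.4 13.4] yaw -2.705055598344607 station value 2.327055598344607
[[-0.927  0.374 -0.   ]
 [ 0.374  0.927 -0.   ]
 [ 0.    -0.    -1.   ]]
jar 90 [ 445. -374.] [ 469. -321.]
jar 98 [ 445. -373.] [ 464. -331.]
jar 106 [ 445. -371.] [ 459. -342.]
jar 114 [ 444. -370.] [ 454. -352.]
jar 122 [ 444. -368.] [ 449. -363.]
jar 130 [ 444. -367.] [ 444. -373.]
jar 138 [ 444. -365.] [ 439. -384.]
mill 90 [ 541. -135.] [564. -92.]
mill 98 [ 541. -135.] [ 558. -105.]
mill 106 [ 540. -135.] [ 552. -119.]
mill 114 [ 539. -134.] [ 545. -132.]
mill 122 [ 539. -134.] [ 539. -145.]
mill 130 [ 538. -133.] [ 533. -159.]
mill 138 [ 538. -133.] [ 527. -172.]
hold 90 [ 593. -226.] [ 629. -161.]
hold 98 [ 592. -225.] [ 622. -173.]
hold 106 [ 591. -224.] [ 615. -186.]
hold 114 [ 590. -223.] [ 608. -198.]
hold 122 [ 589. -223.] [ 601. -211.]
hold 130 [ 588. -222.] [ 593. -223.]
hold 138 [ 588. -221.] [ 586. -236.]
```

```bash
python3 - <<'E'
from h import *
f=lambda x,y:((x+.5)*.64-.5,(y+.5)*.64-.5)
for z in(150,200,250,300): print('ball',z,back("top",f(448,414),z)[:2].round(),back("side",f(262,265),z)[:2].round())
B=np.array([back("top",f(*a),105)[:2] for a in((160,335),(272,257),(322,325),(208,405))]);print('basket',B.round(),B.mean(0).round(1))
for i in range(4): d=B[(i+1)%4]-B[i]; print(np.hypot(*d).round(),np.arctan2(d[1],d[0]).round(3))
B=np.array([back("top",f(*a),12)[:2] for a in((368,200),(428,200),(430,298),(366,298))]);print('tray',B.round(),B.mean(0).round(1))
for nm,a,z in(("beaker1",(316,234),112),("beaker2",(308,166),112),("tin",(480,233),58),("tub",(579,285),71),("can",(632,345),110)): print(nm,back("top",f(*a),z)[:2].round())
print('knob',W:=None) if 0 else None
print('rail',[back("top",f(*a),z)[:2].round().tolist() for a in((520,150),(630,320)) for z in (100,300)])
k=[528.7,-385.7,112+155+130]
print(delta(k,0.45+np.pi/2))
E
```

```text
ball 150 [ 330. -108.] [387. 110.]
ball 200 [ 332. -106.] [360.  -2.]
ball 250 [ 334. -104.] [ 333. -113.]
ball 300 [ 336. -102.] [ 305. -224.]
basket [[527. 556.]
 [704. 294.]
 [541. 178.]
 [363. 443.]] [533.5 367.5]
316.0 -0.976
200.0 -2.525
319.0 2.162
200.0 0.602
tray [[858.  71.]
 [854. -79.]
 [608. -77.]
 [612.  80.]] [732.9  -1.3]
beaker1 [755. 188.]
beaker2 [920. 206.]
tin [ 758. -202.]
tub [ 623. -431.]
can [ 476. -538.]
rail [[949.0, -301.0], [886.0, -272.0], [534.0, -540.0], [519.0, -484.0]]
[array([-634.6, -684.7,    7.7]), ('rz', np.float64(-0.834))]
```

```bash
python3 steer.py '[[0,0,-50,0,0,0],[-30,-30,-80,0,0,0],[-270,-290,-90,0,0,0],[-270,-290,-90,0,0,0],[-270,-290,-90,0,0,0],[-270,-290,-90,0,0,0],[-270,-290,-90,0,0,0],[-270,-290,-90,0,0,0]]' 0.6
python3 steer.py '[[-270,-290,0,0,0,0],[-270,-290,0,0,0,0],[-270,-290,0,0,0,0],[-270,-290,0,0,0,0],[-270,-290,0,0,0,0],[-270,-290,0,0,0,0],[-270,-290,0,0,0,0],[-270,-290,0,0,0,0]]'
python3 steer.py '[[0,0,0,0,0,1.15],[0,0,0,0,0,1.15],[0,0,0,0,0,1.15],[0,0,0,0,0,1.15],[0,0,0,0,0,1.15],[0,0,0,0,0,1.15],[0,0,0,0,0,1.15],[0,0,0,0,0,1.15]]'
python3 steer.py '[[0,0,0,0,0,1.16],[0,0,0,0,0,1.16],[0,0,0,0,0,1.16],[0,0,0,0,0,1.16],[0,0,0,0,0,1.16],[0,0,0,0,0,1.16],[0,0,0,0,0,1.16],[0,0,0,0,0,1.16]]'
python3 -c "
from h import *
print(delta([528.7,-385.7,112+155+60],0.45+np.pi/2),ctrl.sense()['joints'].round(2))"
```

```text
time_s: 1.1
eef_pos: [318.6, 166.9, 493.2]
ee_rot: [0.0, 0.191, 0.982, 0.0]
force: [1.6, 0.7, 0.5]
grip_width: 0.601
grip_force: 0.0
time_s: 1.9
eef_pos: [460.8, -203.6, 492.8]
ee_rot: [0.0, 0.191, 0.982, 0.0]
force: [0.6, -0.1, 0.5]
grip_width: 0.6
grip_force: 0.0
time_s: 2.7
eef_pos: [460.4, -201.2, 492.9]
ee_rot: [-0.0, 0.696, 0.718, -0.0]
force: [1.0, -0.1, 0.5]
grip_width: 0.6
grip_force: 0.0
time_s: 3.5
eef_pos: [460.5, -201.2, 492.9]
ee_rot: [-0.0, 0.976, 0.219, -0.0]
force: [-1.1, 0.1, 0.4]
grip_width: 0.6
grip_force: 0.0
[array([-17.2, 196. , 165.8]), ('rz', np.float64(-0.008))] [-0.65  0.21  1.4  -0.    1.53  0.48]
```

```bash
python3 steer.py '[[-17,195,0,0,0,0],[-17,195,0,0,0,0],[-17,195,0,0,0,0],[-17,195,0,0,0,0],[-17,195,50,0,0,0],[-17,195,100,0,0,0],[-17,195,150,0,0,0],[-17,195,165,0,0,0]]'
python3 - <<'E'
from h import *
print(delta([528.5,-384.5,112+155],0.45+np.pi/2))
crop("side",235,160,335,285,4.8,"a1")
E
```

```text
time_s: 4.3
eef_pos: [529.0, -383.9, 321.7]
ee_rot: [-0.004, 0.975, 0.222, -0.002]
force: [0.1, 0.5, -0.4]
grip_width: 0.6
grip_force: 0.0
[array([-0.5,  0.9, 54.7]), ('rz', np.float64(-0.002))]
```

View pics/a1.png

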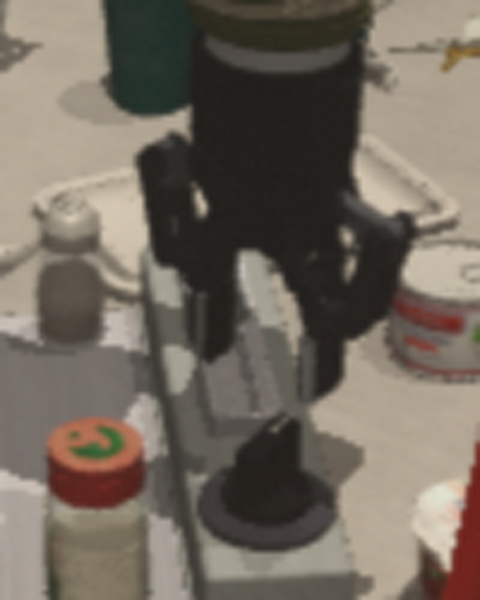

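The fingers straddle the knob bar, at (210,350) and (320,380) with the bar at (270,450). Now down, grip and turn.

```bash
python3 steer.py '[[0,0,25,0,0,0],[0,0,45,0,0,0],[0,0,54,0,0,0],[0,0,54,0,0,0]]'
python3 steer.py '[[0,0,0,0,0,0],[0,0,0,0,0,0],[0,0,0,0,0,0],[0,0,0,0,0,0],[0,0,0,0,0,0],[0,0,0,0,0,0]]' 0 40
python3 steer.py '[[0,0,0,0,0,-0.12],[0,0,0,0,0,-0.24],[0,0,0,0,0,-0.36],[0,0,0,0,0,-0.48],[0,0,0,0,0,-0.5],[0,0,0,0,0,-0.5]]'
python3 -c "
from h import *
s=ctrl.sense();print(s['wrist_torque'].round(2),s['joints'].round(2))"
```

```text
time_s: 4.75
eef_pos: [529.6, -384.4, 273.6]
ee_rot: [-0.0, 0.975, 0.222, -0.0]
force: [-1.3, 0.5, 0.2]
grip_width: 0.6
grip_force: 0.0
time_s: 5.35
eef_pos: [529.7, -384.6, 275.4]
ee_rot: [0.001, 0.975, 0.222, 0.001]
force: [-0.1, -0.7, 6.0]
grip_width: 0.152
grip_force: 42.4
time_s: 5.95
eef_pos: [529.7, -384.7, 275.4]
ee_rot: [0.001, 0.89, 0.457, 0.0]
force: [-0.6, -1.0, 5.1]
grip_width: 0.154
grip_force: 42.4
[-0.21  0.02  0.08] [-0.81  0.71  1.22 -0.    1.21 -0.18]
```

```bash
python3 steer.py '[[0,0,0,0,0,-0.12],[0,0,0,0,0,-0.24],[0,0,0,0,0,-0.36],[0,0,0,0,0,-0.48],[0,0,0,0,0,-0.6],[0,0,0,0,0,-0.72],[0,0,0,0,0,-0.84],[0,0,0,0,0,-0.96]]'
python3 steer.py '[[0,0,0,0,0,-0.12],[0,0,0,0,0,-0.24],[0,0,0,0,0,-0.36],[0,0,0,0,0,-0.48],[0,0,0,0,0,-0.6],[0,0,0,0,0,-0.7],[0,0,0,0,0,-0.7]]'
python3 -c "
from h import *
s=ctrl.sense();print(s['wrist_torque'].round(2),s['joints'].round(2),delta([0,0,0],-.378+np.pi/2))"
```

```text
time_s: 6.75
eef_pos: [529.8, -384.7, 275.4]
ee_rot: [0.002, 0.577, 0.817, -0.0]
force: [1.8, -2.0, 6.0]
grip_width: 0.15
grip_force: 42.3
time_s: 7.45
eef_pos: [529.9, -384.6, 275.4]
ee_rot: [0.002, 0.262, 0.965, -0.001]
force: [2.3, -1.0, 5.4]
grip_width: 0.157
grip_force: 42.3
[-0.17 -0.29 -0.04] [-0.81  0.71  1.22  0.    1.21 -1.85] [array([652.6,  63.4, 273.1]), ('rz', np.float64(-0.153))]
```

```bash
python3 steer.py '[[0,0,0,0,0,-0.05],[0,0,0,0,0,-0.1],[0,0,0,0,0,-0.15],[0,0,0,0,0,-0.15],[0,0,0,0,0,-0.15]]'
python3 -c "
from h import *
s=ctrl.sense();print(s['wrist_torque'].round(2),delta([0,0,0],-.378+np.pi/2))"
python3 steer.py '[[0,0,0,0,0,-0.05],[0,0,0,0,0,-0.1],[0,0,0,0,0,-0.1],[0,0,0,0,0,-0.1]]'
python3 -c "
from h import *
s=ctrl.sense();print(s['wrist_torque'].round(2),delta([0,0,0],-.378+np.pi/2))"
```

```text
time_s: 7.95
eef_pos: [529.9, -384.5, 275.4]
ee_rot: [0.002, 0.191, 0.982, -0.001]
force: [2.0, -1.3, 5.3]
grip_width: 0.155
grip_force: 42.3
[-0.17 -0.3  -0.03] [array([636.2, 158.4, 273.1]), ('rz', np.float64(-0.006))]
time_s: 8.35
eef_pos: [529.7, -384.7, 275.5]
ee_rot: [0.002, 0.143, 0.99, -0.0]
force: [1.0, -0.3, 7.1]
grip_width: 0.15
grip_force: 67.8
[ 0.05 -0.14 -1.89] [array([618. , 218.6, 273.4]), ('rz', np.float64(0.09))]
```

```bash
python3 steer.py '[[0,0,0,0,0,0],[0,0,0,0,0,0],[0,0,0,0,0,0],[0,0,-10,0,0,0],[0,0,-60,0,0,0],[0,0,-110,0,0,0],[0,0,-130,0,0,0],[0,0,-130,0,0,0]]' 0.6
python3 - <<'E'
from h import *
print(ctrl.sense()['joints'].round(2),ctrl.sense()['eef_pos'])
a=crop("top",340,185,382,240,8,"b1"); b=crop("side",225,195,320,295,5,"b2")
A=cv2.imread("pics/b1.png");B=cv2.imread("pics/b2.png"); h=min(len(A),len(B))
cv2.imwrite("pics/b.png",np.hstack([A[:h],B[:h]]));print(A.shape)
E
```

```text
time_s: 9.15
eef_pos: [529.5, -384.1, 408.5]
ee_rot: [0.003, 0.141, 0.99, -0.002]
force: [-0.2, 0.7, -0.7]
grip_width: 0.6
grip_force: 0.0
[-0.81  0.61  1.05 -0.    1.48 -2.09] [ 529.47058803 -384.09246771  408.53578616]
(440, 336, 3)
```

View pics/b.png

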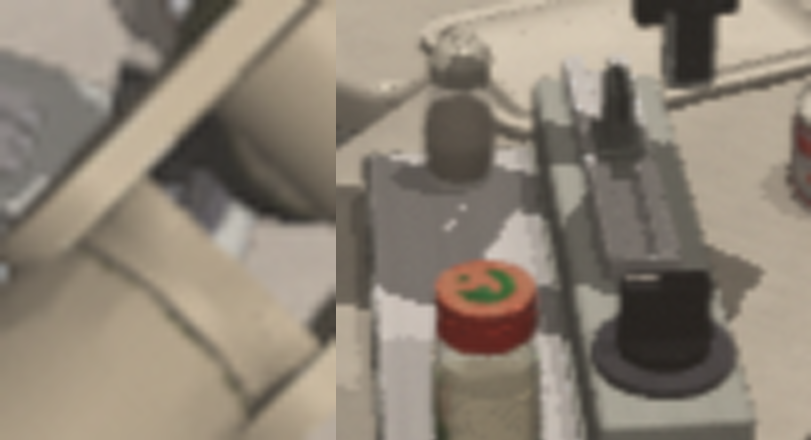

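```bash
python3 - <<'E'
from h import *
q=lambda n,P:((proj(n,P)-(225,195)+.5)*5-.5).round(0).tolist()
for H in(97,105):
  th=np.linspace(0,2*np.pi,200)
  for c in((444,-367),):
    for r in(22,23.5):
      bot=np.c_[c[0]+r*np.cos(th),c[1]+r*np.sin(th),0*th+32]; top=bot+[0,0,H]
      b=np.array(q("side",bot));t=np.array(q("side",top));print(H,r,'top rows',t[:,1].min(),t[:,1].max(),'cols',t[:,0].min(),t[:,0].max(),'bottom row',b[:,1].max(),'cols',b[:,0].min(),b[:,0].max())
print(delta([444,-367,32+70+155+120],-.378))
E
```

```text
97 22 top rows 257.0 313.0 cols 94.0 193.0 bottom row 489.0 cols 98.0 192.0
97 23.5 top rows 255.0 315.0 cols 90.0 196.0 bottom row 491.0 cols 95.0 196.0
105 22 top rows 242.0 298.0 cols 93.0 193.0 bottom row 489.0 cols 98.0 192.0
105 23.5 top rows 241.0 300.0 cols 90.0 196.0 bottom row 491.0 cols 95.0 196.0
[array([86.9, -7.4, 26.7]), ('rz', np.float64(-1.476))]
```

Knob bar now lies along the station's x, so it is off. The jar matches jar_3 (97 mm tall). Picking it now.

```bash
python3 steer.py '[[40,-4,0,0,0,0],[86,-8,0,0,0,0],[86,-8,0,0,0,0],[86,-8,0,0,0,0],[86,-8,50,0,0,0],[86,-8,85,0,0,0],[86,-8,85,0,0,0]]' 1
python3 - <<'E'
from h import *
print(delta([445,-368,270]))
crop("side",225,170,335,300,4.5,"c1")
E
```

```text
time_s: 9.95
eef_pos: [445.1, -367.6, 314.0]
ee_rot: [-0.003, 0.141, 0.99, 0.003]
force: [-0.7, -0.9, 0.9]
grip_width: 1.0
grip_force: 0.0
[array([-0.4, -0.7, 44. ])]
```

View pics/c1.png

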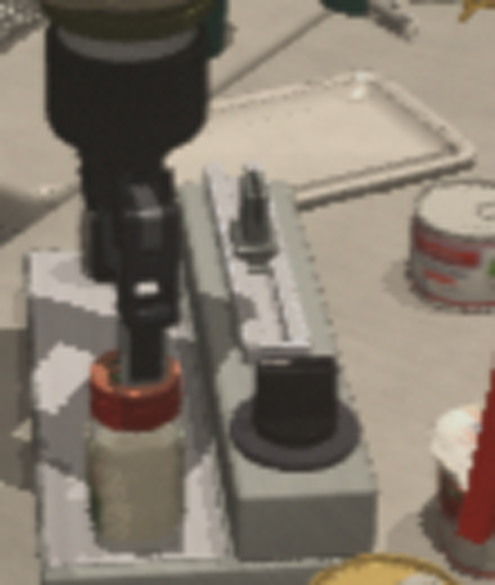

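```bash
python3 steer.py '[[2,0,20,0,0,0],[2,0,38,0,0,0],[2,0,44,0,0,0],[2,0,44,0,0,0]]'
python3 steer.py '[[0,0,0,0,0,0],[0,0,0,0,0,0],[0,0,0,0,0,0],[0,0,0,0,0,0],[0,0,0,0,0,0]]' 0 40
python3 steer.py '[[0,0,-20,0,0,0],[0,0,-60,0,0,0],[0,0,-110,0,0,0],[0,0,-160,0,0,0],[0,0,-210,0,0,0],[0,0,-250,0,0,0],[0,0,-250,0,0,0],[0,0,-250,0,0,0]]'
python3 - <<'E'
from h import *
A=crop("side",225,60,335,300,2.4,"d1"); im=ctrl.capture("top")
B=cv2.resize(im[140:280,90:215,::-1],None,fx=4,fy=4,interpolation=cv2.INTER_CUBIC)
a=cv2.imread("pics/d1.png"); h=max(len(a),len(B)); f=lambda x:np.pad(x,((0,h-len(x)),(0,0),(0,0)))
cv2.imwrite("pics/d.png",np.hstack([f(B),f(a)]));print(B.shape)
print(delta([464,399,510],2.16),ctrl.sense()['joints'].round(2))
E
```

```text
time_s: 10.4
eef_pos: [443.4, -367.7, 275.9]
ee_rot: [0.0, 0.141, 0.99, -0.0]
force: [-0.7, 0.3, 0.9]
grip_width: 0.998
grip_force: 0.0
time_s: 10.9
eef_pos: [443.0, -367.5, 276.1]
ee_rot: [0.001, 0.141, 0.99, -0.001]
force: [0.3, 1.2, 5.7]
grip_width: 0.513
grip_force: 40.5
time_s: 11.7
eef_pos: [442.8, -367.3, 524.8]
ee_rot: [0.0, 0.141, 0.99, -0.0]
force: [-0.2, -0.2, -2.3]
grip_width: 0.514
grip_force: 41.1
(560, 500, 3)
[array([194.4, 741.8,  15.1]), ('rz', np.float64(-0.873))] [-0.9   0.38  1.1  -0.    1.66 -2.18]
```

View pics/d.png

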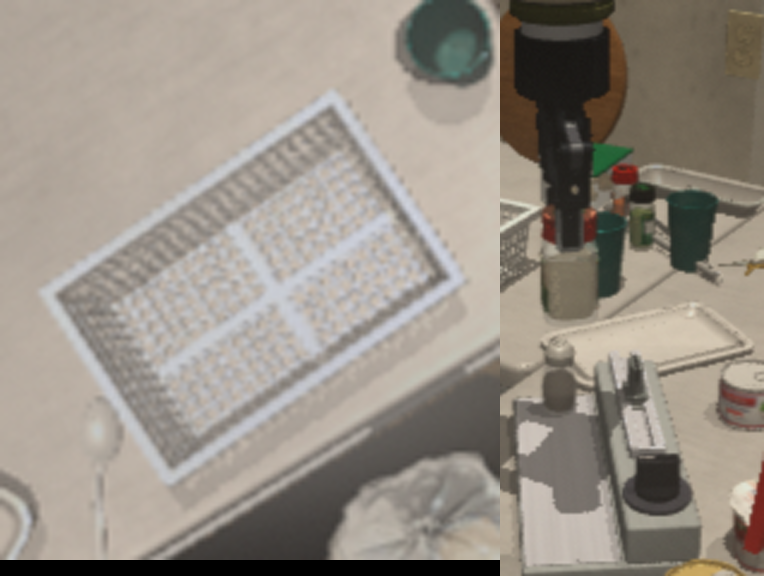

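```bash
python3 steer.py '[[97,370,0,0,0,0],[97,370,0,0,0,0],[97,370,0,0,0,0],[97,370,0,0,0,0],[97,370,0,0,0,0],[97,370,0,0,0,0],[97,370,0,0,0,0],[97,370,0,0,0,0]]'
python3 steer.py '[[97,370,0,0,0,0],[97,370,0,0,0,0],[97,370,0,0,0,0],[97,370,0,0,0,0],[97,370,0,0,0,0],[97,370,0,0,0,0],[97,370,0,0,0,0],[97,370,0,0,0,0]]'
python3 steer.py '[[0,0,0,0,0,-0.87],[0,0,0,0,0,-0.87],[0,0,0,0,0,-0.87],[0,0,0,0,0,-0.87],[0,0,0,0,0,-0.87],[0,0,0,0,0,-0.87],[0,0,0,0,0,-0.87],[0,0,0,0,0,-0.87]]'
python3 - <<'E'
from h import *
f=lambda x,y:(90+(x+.5)/4-.5,140+(y+.5)/4-.5)
B=np.array([back("top",f(*a),105)[:2] for a in((42,292),(333,92),(465,278),(170,480))]);c=B.mean(0);print('basket',B.round(),c.round(1))
v=(B[0]+B[3]-B[1]-B[2]);v/=np.hypot(*v);u=np.array([v[1],-v[0]]);print('y yaw',np.arctan2(v[1],v[0]))
A=c-40*u+65*v;Bq=c-40*u-65*v;print('A',A,'B',Bq)
print(delta([*A,400],np.arctan2(v[1],v[0])),ctrl.sense()['joints'].round(2))
E
```

```text
time_s: 12.6
eef_pos: [452.9, 17.7, 523.8]
ee_rot: [-0.001, 0.141, 0.99, 0.0]
force: [0.7, 0.0, -1.1]
grip_width: 0.515
grip_force: 41.2
time_s: 13.4
eef_pos: [463.4, 400.5, 522.7]
ee_rot: [-0.002, 0.14, 0.99, -0.001]
force: [0.8, -0.4, -0.1]
grip_width: 0.518
grip_force: 41.3
time_s: 14.2
eef_pos: [464.0, 397.4, 523.9]
ee_rot: [-0.001, -0.287, 0.958, -0.0]
force: [-0.1, 0.7, -0.8]
grip_width: 0.515
grip_force: 41.4
basket [[533. 564.]
 [710. 297.]
 [536. 178.]
 [360. 446.]] [534.9 371.1]
y yaw 2.1547740132157616
A [465.69288419 403.30760812] B [537.36796543 294.85170588]
[array([ -4.9,   4. , 123.9]), ('rz', np.float64(-0.001))] [ 0.52  0.48  0.96 -0.    1.71 -1.64]
```

```bash
python3 steer.py '[[-5,4,20,0,0,0],[-5,4,60,0,0,0],[-5,4,110,0,0,0],[-5,4,160,0,0,0],[-5,4,200,0,0,0],[-5,4,235,0,0,0],[-5,4,256,0,0,0],[-5,4,260,0,0,0]]'
python3 steer.py '[[0,0,3,0,0,0],[0,0,6,0,0,0],[0,0,8,0,0,0],[0,0,10,0,0,0],[0,0,10,0,0,0],[0,0,10,0,0,0]]'
```

```text
time_s: 15.0
eef_pos: [465.3, 403.1, 261.8]
ee_rot: [-0.003, -0.288, 0.958, -0.001]
force: [-0.9, -0.1, -0.0]
grip_width: 0.514
grip_force: 41.4
time_s: 15.6
eef_pos: [465.8, 403.4, 255.2]
ee_rot: [0.0, -0.289, 0.957, 0.0]
force: [0.1, 0.5, -1.1]
grip_width: 0.519
grip_force: 41.4
```

```bash
python3 steer.py '[[0,0,2,0,0,0],[0,0,4,0,0,0],[0,0,5,0,0,0],[0,0,5,0,0,0]]'
python3 steer.py '[[0,0,1,0,0,0],[0,0,2,0,0,0],[0,0,3,0,0,0],[0,0,3,0,0,0]]'
```

```text
time_s: 16.0
eef_pos: [465.7, 403.4, 249.7]
ee_rot: [-0.0, -0.289, 0.957, -0.0]
force: [-0.6, -1.2, -0.1]
grip_width: 0.518
grip_force: 41.4
time_s: 16.4
eef_pos: [465.9, 403.6, 248.1]
ee_rot: [0.001, -0.289, 0.957, 0.0]
force: [-2.0, -0.4, 6.0]
grip_width: 0.51
grip_force: 42.3
```

```bash
python3 steer.py '[[0,0,0,0,0,0],[0,0,0,0,0,0],[0,0,0,0,0,0],[0,0,-15,0,0,0],[0,0,-60,0,0,0],[0,0,-110,0,0,0],[0,0,-160,0,0,0],[0,0,-200,0,0,0]]' 1
python3 - <<'E'
from h import *
im=ctrl.capture("side"); crop("side",130,120,260,200,6,"e1",im)
print(delta([538,-135,480],1.193))
E
```

```text
time_s: 17.2
eef_pos: [465.1, 403.1, 451.6]
ee_rot: [0.002, -0.289, 0.957, 0.0]
force: [0.4, 0.3, 0.2]
grip_width: 1.004
grip_force: 0.0
[array([ 236.4, -488.6,  -24.6]), ('rz', np.float64(0.964))]
```

View pics/e1.png

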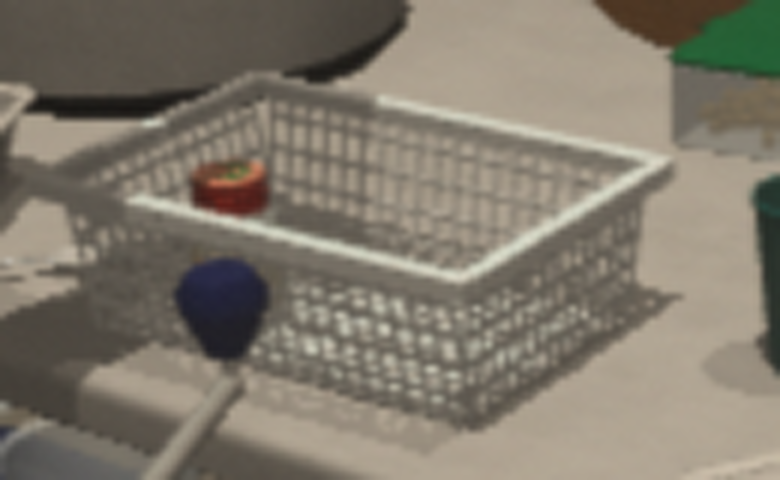

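The jar stands upright in the basket, lid at (230,187). Now the mill.

```bash
python3 steer.py '[[118,-244,-25,0,0,0],[118,-244,-25,0,0,0],[118,-244,-25,0,0,0],[118,-244,-25,0,0,0],[118,-244,-25,0,0,0],[118,-244,-25,0,0,0],[118,-244,-25,0,0,0]]'
python3 steer.py '[[118,-245,0,0,0,0],[118,-245,0,0,0,0],[118,-245,0,0,0,0],[118,-245,0,0,0,0],[118,-245,0,0,0,0],[118,-245,0,0,0,0],[118,-245,0,0,0,0]]'
python3 steer.py '[[0,0,0,0,0,0.96],[0,0,0,0,0,0.96],[0,0,0,0,0,0.96],[0,0,0,0,0,0.96],[0,0,0,0,0,0.96],[0,0,0,0,0,0.96],[0,0,0,0,0,0.96],[0,0,0,0,0,0.96]]'
python3 steer.py '[[0,0,50,0,0,0],[0,0,100,0,0,0],[0,0,150,0,0,0],[0,0,165,0,0,0],[0,0,165,0,0,0]]'
python3 - <<'E'
from h import *
print(delta([538,-135,243],1.193))
crop("side",210,130,330,260,4.4,"f1")
E
```

```text
time_s: 17.95
eef_pos: [502.6, 132.5, 473.0]
ee_rot: [0.001, -0.287, 0.958, -0.0]
force: [0.1, 1.5, 0.1]
grip_width: 1.0
grip_force: 0.0
time_s: 18.65
eef_pos: [540.0, -136.1, 471.7]
ee_rot: [-0.0, -0.288, 0.958, 0.0]
force: [-0.5, 0.0, 0.7]
grip_width: 0.999
grip_force: 0.0
time_s: 19.45
eef_pos: [539.8, -132.6, 472.4]
ee_rot: [0.0, 0.185, 0.983, 0.0]
force: [0.2, 0.9, -0.6]
grip_width: 0.999
grip_force: 0.0
time_s: 19.95
eef_pos: [539.5, -133.2, 304.9]
ee_rot: [-0.002, 0.184, 0.983, 0.001]
force: [-0.2, 0.8, 0.5]
grip_width: 1.007
grip_force: 0.0
[array([ 0.4, -2.2, 61.9]), ('rz', np.float64(0.007))]
```

View pics/f1.png

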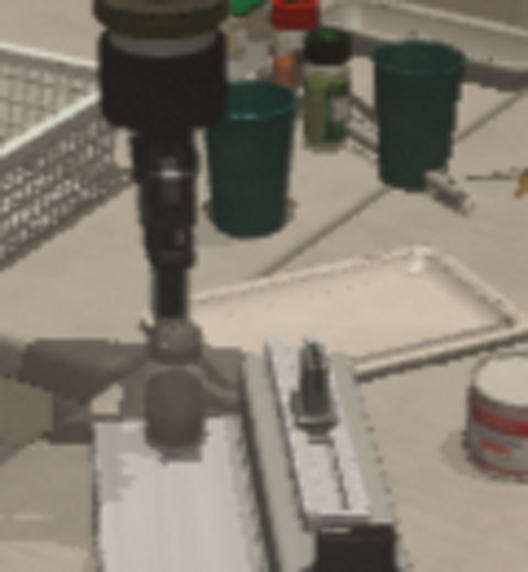

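Gripper at (170,300) is centred over the mill (175,340).

```bash
python3 steer.py '[[0,-2,20,0,0,0],[0,-2,40,0,0,0],[0,-2,55,0,0,0],[0,-2,66,0,0,0],[0,-2,66,0,0,0]]'
python3 steer.py '[[0,0,0,0,0,0],[0,0,0,0,0,0],[0,0,0,0,0,0],[0,0,0,0,0,0],[0,0,0,0,0,0]]' 0 40
python3 steer.py '[[0,0,-20,0,0,0],[0,0,-60,0,0,0],[0,0,-110,0,0,0],[0,0,-160,0,0,0],[0,0,-210,0,0,0],[0,0,-250,0,0,0],[0,0,-250,0,0,0]]'
python3 - <<'E'
from h import *
crop("side",180,40,330,230,3,"g1"); im=ctrl.capture("top")
B=cv2.resize(im[150:270,90:215,::-1],None,fx=2.5,fy=2.5,interpolation=cv2.INTER_CUBIC);a=cv2.imread("pics/g1.png")
h=max(len(a),len(B)); f=lambda x:np.pad(x,((0,h-len(x)),(0,0),(0,0)))
cv2.imwrite("pics/g.png",np.hstack([f(B),f(a)]))
print(delta([537.5,295,480],2.155))
E
```

```text
time_s: 20.5
eef_pos: [539.1, -136.1, 241.1]
ee_rot: [-0.0, 0.185, 0.983, 0.0]
force: [-0.2, -0.3, 0.2]
grip_width: 0.999
grip_force: 0.0
time_s: 21.0
eef_pos: [539.2, -136.4, 242.1]
ee_rot: [0.001, 0.186, 0.983, -0.0]
force: [-1.4, 1.7, 6.7]
grip_width: 0.429
grip_force: 39.5
time_s: 21.7
eef_pos: [538.4, -136.0, 497.0]
ee_rot: [0.005, 0.186, 0.983, -0.001]
force: [0.3, 0.1, -0.1]
grip_width: 0.433
grip_force: 40.1
[array([158.7, 401. ,  10.9]), ('rz', np.float64(-0.958))]
```

View pics/g.png

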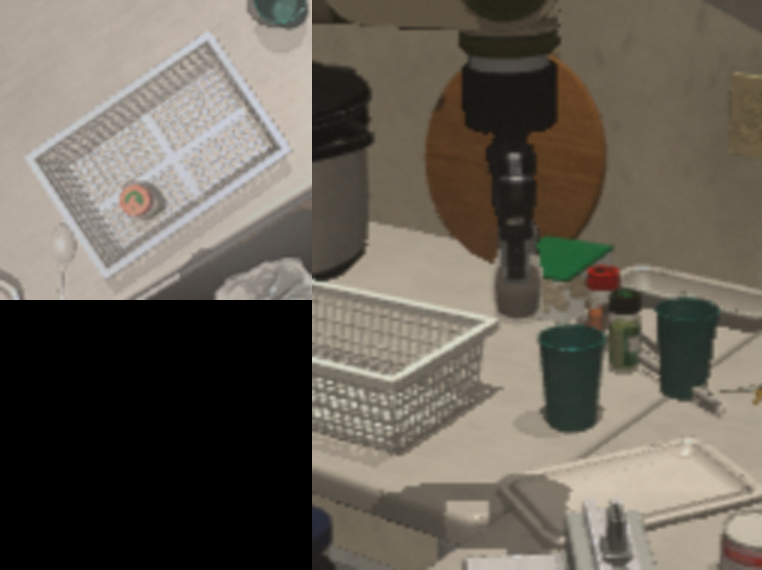

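Mill held upright; the basket has not moved and the jar stands at (137,200).

```bash
python3 steer.py '[[159,401,0,0,0,0],[159,401,0,0,0,0],[159,401,0,0,0,0],[159,401,0,0,0,0],[159,401,0,0,0,0],[159,401,0,0,0,0],[159,401,0,0,0,0],[159,401,0,0,0,0]]'
python3 -c "
from h import *
print(delta([537.5,295,480],2.155))"
```

```text
time_s: 22.6
eef_pos: [537.2, 265.8, 489.0]
ee_rot: [-0.002, 0.186, 0.983, -0.001]
force: [1.7, 0.6, -1.7]
grip_width: 0.432
grip_force: 40.1
[array([10.4, 27.3,  8.9]), ('rz', np.float64(-0.958))]
```

```bash
python3 steer.py '[[10,27,0,0,0,0],[10,27,0,0,0,-0.15],[10,27,0,0,0,-0.3],[10,27,0,0,0,-0.45],[10,27,0,0,0,-0.6],[10,27,0,0,0,-0.75],[10,27,0,0,0,-0.9],[10,27,0,0,0,-0.958]]'
python3 steer.py '[[0,0,20,0,0,0],[0,0,60,0,0,0],[0,0,110,0,0,0],[0,0,160,0,0,0],[0,0,210,0,0,0],[0,0,245,0,0,0],[0,0,262,0,0,0],[0,0,262,0,0,0]]'
python3 -c "
from h import *
print(delta([537.5,295,214],2.155))"
```

```text
time_s: 23.4
eef_pos: [538.3, 292.5, 488.7]
ee_rot: [-0.002, -0.29, 0.957, -0.0]
force: [0.4, -0.6, -0.9]
grip_width: 0.431
grip_force: 40.1
time_s: 24.2
eef_pos: [536.8, 292.0, 224.6]
ee_rot: [-0.004, -0.288, 0.958, -0.0]
force: [0.6, 0.4, -0.2]
grip_width: 0.433
grip_force: 40.1
[array([-2.3,  2.1, 10.6]), ('rz', np.float64(-0.0))]
```

```bash
python3 steer.py '[[0,0,2,0,0,0],[0,0,4,0,0,0],[0,0,6,0,0,0],[0,0,6,0,0,0]]'
python3 steer.py '[[0,0,1,0,0,0],[0,0,2,0,0,0],[0,0,3,0,0,0],[0,0,3,0,0,0]]'
python3 steer.py '[[0,0,1,0,0,0],[0,0,2,0,0,0],[0,0,2,0,0,0]]'
```

```text
time_s: 24.6
eef_pos: [538.0, 292.5, 223.3]
ee_rot: [0.0, -0.288, 0.958, -0.0]
force: [-0.0, 0.2, -0.8]
grip_width: 0.436
grip_force: 40.1
time_s: 25.0
eef_pos: [538.0, 292.4, 219.8]
ee_rot: [-0.0, -0.288, 0.958, 0.0]
force: [-0.0, -0.6, -0.8]
grip_width: 0.433
grip_force: 40.1
time_s: 25.3
eef_pos: [538.0, 292.4, 217.8]
ee_rot: [-0.0, -0.288, 0.958, 0.0]
force: [0.3, -0.5, -1.1]
grip_width: 0.434
grip_force: 40.1
```

```bash
python3 steer.py '[[0,0,1,0,0,0],[0,0,2,0,0,0],[0,0,2,0,0,0]]'
python3 steer.py '[[0,0,1,0,0,0],[0,0,2,0,0,0],[0,0,2,0,0,0]]'
```

```text
time_s: 25.6
eef_pos: [538.0, 292.4, 215.8]
ee_rot: [-0.0, -0.288, 0.958, -0.0]
force: [-0.6, 0.4, -1.0]
grip_width: 0.436
grip_force: 40.1
time_s: 25.9
eef_pos: [538.1, 292.5, 214.2]
ee_rot: [0.0, -0.288, 0.958, 0.0]
force: [-1.1, 0.4, 2.6]
grip_width: 0.435
grip_force: 40.6
```

```bash
python3 steer.py '[[0,0,0,0,0,0],[0,0,0,0,0,0],[0,0,0,0,0,0],[0,0,-15,0,0,0],[0,0,-60,0,0,0],[0,0,-110,0,0,0],[0,0,-160,0,0,0],[0,0,-200,0,0,0]]' 1
python3 steer.py '[[0,0,0,0,0,1.2],[0,0,0,0,0,1.2],[0,0,0,0,0,1.2],[0,0,0,0,0,1.2],[0,0,0,0,0,1.2],[0,0,0,0,0,1.2],[0,0,0,0,0,1.2],[0,0,0,0,0,1.2]]' 0.5
python3 steer.py '[[0,0,0,0,0,1.32],[0,0,0,0,0,1.32],[0,0,0,0,0,1.32],[0,0,0,0,0,1.32],[0,0,0,0,0,1.32],[0,0,0,0,0,1.32],[0,0,0,0,0,1.32],[0,0,0,0,0,1.32]]'
python3 - <<'E'
from h import *
im=ctrl.capture("top")
crop("top",90,150,215,270,3,"x1",im); crop("top",280,165,360,225,7,"x2",im)
a=cv2.imread("pics/x1.png");b=cv2.imread("pics/x2.png"); h=max(len(a),len(b)); f=lambda x:np.pad(x,((0,h-len(x)),(0,0),(0,0)))
o=np.hstack([f(b)[:,:425],f(a)]);cv2.imwrite("pics/x.png",o);print(o.shape)
print(delta([591,-223,400],-.372),ctrl.sense()['joints'].round(2))
E
```

```text
time_s: 26.7
eef_pos: [537.4, 292.3, 418.6]
ee_rot: [0.002, -0.288, 0.958, -0.0]
force: [0.4, 1.5, -0.4]
grip_width: 0.998
grip_force: 0.0
time_s: 27.5
eef_pos: [537.7, 292.3, 415.2]
ee_rot: [0.0, 0.306, 0.952, 0.0]
force: [1.1, 0.6, -0.9]
grip_width: 0.5
grip_force: 0.0
time_s: 28.3
eef_pos: [537.7, 292.3, 415.2]
ee_rot: [0.0, 0.79, 0.613, 0.001]
force: [-0.1, 0.2, -0.7]
grip_width: 0.5
grip_force: 0.0
(420, 800, 3)
[array([-484.6,  183.3,   15.1]), ('rz', np.float64(0.113))] [ 0.31  0.5   1.19 -0.    1.44  0.57]
```

View pics/x.png

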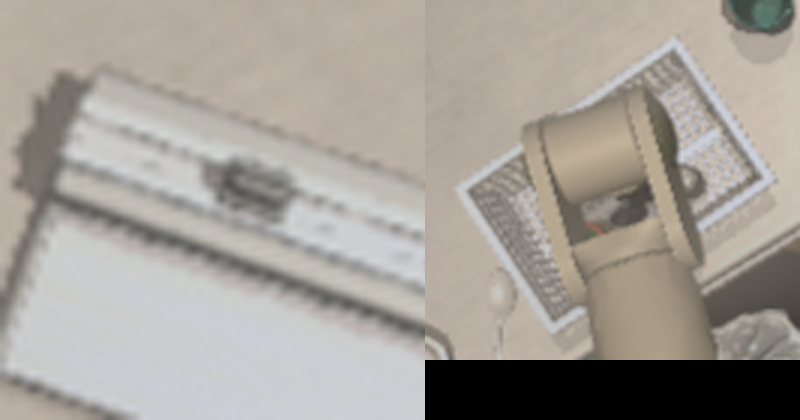

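Mill is visible in the basket at (690,182) and the holder at (252,187). Moving over the holder.

```bash
python3 steer.py '[[-250,94,0,0,0,0],[-250,94,0,0,0,0],[-250,94,0,0,0,0],[-250,94,0,0,0,0],[-250,94,0,0,0,0],[-250,94,0,0,0,0],[-250,94,0,0,0,0]]'
python3 steer.py '[[-235,89,0,0,0,0],[-235,89,0,0,0,0],[-235,89,0,0,0,0],[-235,89,0,0,0,0],[-235,89,0,0,0,0],[-235,89,0,0,0,0.11],[-235,89,0,0,0,0.113],[-235,89,0,0,0,0.113]]'
python3 - <<'E'
from h import *
f=lambda x,y:(280+(x+.5)/7-.5,165+(y+.5)/7-.5)
for z in(95,112,129): print(z,back("top",f(252,187),z).round(1))
print('mouth',back("top",f(72,143),87).round(1))
d=back("top",f(72,143),87)-back("top",f(425,260),87);print(np.arctan2(-d[0],d[1]))
im=ctrl.capture("side"); crop("side",235,110,325,240,4.6,"y1",im)
print(delta([591,-223,273],-.372),ctrl.sense()['joints'].round(2))
E
```

```text
time_s: 29.05
eef_pos: [568.6, 25.2, 414.6]
ee_rot: [0.0, 0.789, 0.615, 0.0]
force: [-0.0, 1.1, 0.5]
grip_width: 0.501
grip_force: 0.0
time_s: 29.85
eef_pos: [598.3, -220.7, 414.3]
ee_rot: [0.0, 0.82, 0.572, 0.0]
force: [-0.4, -0.5, -0.1]
grip_width: 0.501
grip_force: 0.0
95 [ 591.8 -224.2   95. ]
112 [ 589.9 -222.5  112. ]
129 [ 588.1 -220.7  129. ]
mouth [ 618.5 -131.1   87. ]
-0.34916227162477126
[array([ -4.8,  -6. , 141.4]), ('rz', np.float64(0.019))] [-0.54  0.56  1.1   0.    1.48 -0.18]
```

View pics/y1.png

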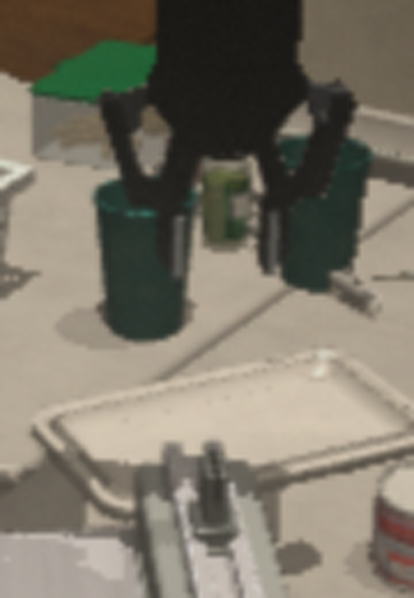

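Finger midpoint (223,250) is slightly right of the fin (212,470), which matches the computed −6 mm. Descending.

```bash
python3 steer.py '[[-5,-6,0,0,0,0.01],[-5,-6,40,0,0,0.01],[-5,-6,80,0,0,0.01],[-5,-6,105,0,0,0.01],[-5,-6,125,0,0,0.01],[-5,-6,140,0,0,0.01],[-5,-6,140,0,0,0.01]]'
python3 steer.py '[[0,0,0,0,0,0],[0,0,0,0,0,0],[0,0,0,0,0,0],[0,0,0,0,0,0],[0,0,0,0,0,0],[0,0,0,0,0,0]]' 0 25
python3 -c "
from h import *
print(delta([591,-223,273],-.372),ctrl.sense()['wrist_torque'])"
```

```text
time_s: 30.6
eef_pos: [590.0, -224.2, 272.3]
ee_rot: [-0.002, 0.824, 0.566, -0.001]
force: [-0.4, -0.0, -0.4]
grip_width: 0.503
grip_force: 0.0
time_s: 31.2
eef_pos: [590.7, -225.0, 275.0]
ee_rot: [0.001, 0.825, 0.566, 0.0]
force: [-0.6, 2.0, 5.3]
grip_width: 0.161
grip_force: 30.8
[array([ 2. , -0.4,  2. ]), ('rz', np.float64(0.004))] [0.14232211 0.09298437 0.01323636]
```

```bash
python3 steer.py '[[5,0,0,0,0,0],[12,0,0,0,0,0],[20,0,0,0,0,0],[28,0,0,0,0,0],[35,0,0,0,0,0],[40,0,0,0,0,0],[40,0,0,0,0,0]]'
python3 -c "
from h import *
s=ctrl.sense();print((rot(s['ee_rot']).as_matrix().T@s['force']).round(1),s['wrist_torque'].round(2))"
```

```text
time_s: 31.9
eef_pos: [605.2, -187.6, 275.0]
ee_rot: [0.001, 0.824, 0.566, 0.0]
force: [1.3, 0.2, 5.7]
grip_width: 0.158
grip_force: 30.8
[ 0.6  1.2 -5.7] [ 0.18 -0.08  0.  ]
```

Free sliding; continue.

```bash
python3 steer.py '[[8,0,0,0,0,0],[16,0,0,0,0,0],[24,0,0,0,0,0],[32,0,0,0,0,0],[40,0,0,0,0,0],[45,0,0,0,0,0],[45,0,0,0,0,0]]'
python3 -c "
from h import *
s=ctrl.sense();print((rot(s['ee_rot']).as_matrix().T@s['force']).round(1),s['wrist_torque'].round(2))"
python3 steer.py '[[8,0,0,0,0,0],[16,0,0,0,0,0],[24,0,0,0,0,0],[32,0,0,0,0,0],[40,0,0,0,0,0],[48,0,0,0,0,0],[52,0,0,0,0,0],[52,0,0,0,0,0]]'
python3 -c "
from h import *
s=ctrl.sense();print((rot(s['ee_rot']).as_matrix().T@s['force']).round(1),s['wrist_torque'].round(2))
crop('side',225,130,325,240,5,'z1')"
```

```text
time_s: 32.6
eef_pos: [621.5, -145.8, 275.0]
ee_rot: [0.001, 0.824, 0.566, 0.001]
force: [1.8, -0.4, 5.4]
grip_width: 0.162
grip_force: 30.8
[ 0.3  1.8 -5.4] [-0.06 -0.32  0.  ]
time_s: 33.4
eef_pos: [639.9, -96.5, 273.5]
ee_rot: [-0.0, 0.824, 0.566, -0.0]
force: [0.1, -0.2, -1.1]
grip_width: 0.158
grip_force: 29.8
[-0.2  0.2  1.1] [ 0.01  0.01 -0.02]
```

View pics/z1.png

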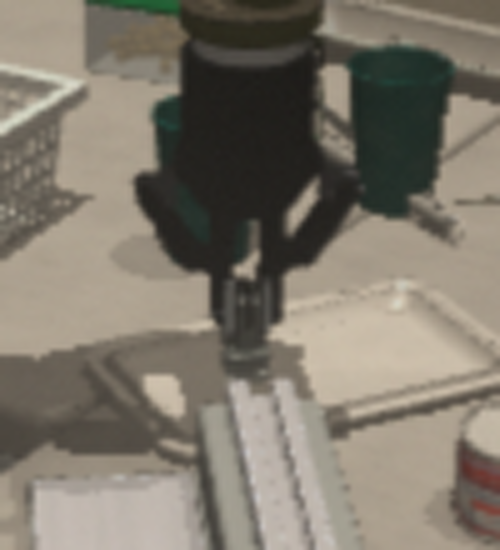

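The holder is clear of the track end at (245,365) and the upward load has gone. I've now viewed 15 images, one over the limit of 14, so I'll view no more and check everything else numerically. First, has the tray or basket moved since the start?

```bash
python3 steer.py '[[0,0,-25,0,0,0],[0,0,-50,0,0,0],[0,0,-50,0,0,0]]'
cat > chk.py <<'E'
from h import *
a=cv2.resize(cv2.imread("pics/top0.png"),(512,384),interpolation=cv2.INTER_AREA);b=ctrl.capture("top")[:,:,::-1].copy()
def m(n,x0,y0,x1,y1,r=14):
    x0,y0,x1,y1=[int(v*.64) for v in(x0,y0,x1,y1)]
    R=cv2.matchTemplate(b[y0-r:y1+r,x0-r:x1+r],a[y0:y1,x0:x1],cv2.TM_CCOEFF_NORMED);_,v,_,l=cv2.minMaxLoc(R);print(n,round(v,2),'shift px',l[0]-r,l[1]-r)
m('tray top',358,192,440,235);m('tray left',358,192,390,260);m('basket left',150,300,205,380);m('basket top',245,250,325,300);m('basket bottom',180,370,230,412)
m('beaker',298,215,335,255);m('tin',460,212,500,255);m('tub',560,265,598,302)
E
python3 chk.py; python3 -c "
from h import *
print(delta([680,0,400],-.372),ctrl.sense()['joints'].round(2))"
```

```text
time_s: 33.75
eef_pos: [640.1, -97.6, 327.5]
ee_rot: [0.002, 0.825, 0.566, 0.002]
force: [-0.1, 0.2, 0.1]
grip_width: 0.159
grip_force: 29.8
tray top 0.98 shift px 0 0
tray left 0.67 shift px 0 0
basket left 0.97 shift px 0 0
basket top 0.98 shift px 0 0
basket bottom 0.95 shift px 0 0
beaker 1.0 shift px 0 0
tin 0.96 shift px 0 0
tub 1.0 shift px 0 0
[array([105.4,   2.6, -74.6]), ('rz', np.float64(0.004))] [-0.33  0.65  1.2   0.    1.3   0.04]
```

```bash
python3 steer.py '[[40,1,0,0,0,0],[80,3,0,0,0,0],[105,3,0,0,0,0],[105,3,0,0,0,0],[105,3,40,0,0,0],[105,3,80,0,0,0],[105,3,105,0,0,0],[105,3,105,0,0,0]]'
python3 steer.py '[[0,0,2,0,0,0],[0,0,4,0,0,0],[0,0,6,0,0,0],[0,0,6,0,0,0]]'
python3 steer.py '[[0,0,1,0,0,0],[0,0,3,0,0,0],[0,0,3,0,0,0]]'
```

```text
time_s: 34.6
eef_pos: [679.1, -1.1, 214.0]
ee_rot: [-0.003, 0.825, 0.565, -0.003]
force: [-0.1, 0.0, -0.4]
grip_width: 0.16
grip_force: 29.8
time_s: 35.0
eef_pos: [680.4, -0.4, 213.6]
ee_rot: [0.0, 0.825, 0.566, 0.0]
force: [0.1, 0.6, -0.6]
grip_width: 0.162
grip_force: 29.8
time_s: 35.3
eef_pos: [680.4, -0.3, 210.0]
ee_rot: [0.0, 0.825, 0.566, 0.0]
force: [0.3, 0.5, 0.4]
grip_width: 0.155
grip_force: 29.9
```

```bash
python3 steer.py '[[0,0,1,0,0,0],[0,0,2,0,0,0],[0,0,2,0,0,0]]'
python3 steer.py '[[0,0,1,0,0,0],[0,0,1,0,0,0]]'
```

```text
time_s: 35.6
eef_pos: [680.5, -0.3, 210.0]
ee_rot: [0.0, 0.824, 0.566, 0.0]
force: [-7.1, 0.6, 12.8]
grip_width: 0.16
grip_force: 31.8
time_s: 35.8
eef_pos: [680.5, -0.2, 209.9]
ee_rot: [0.0, 0.824, 0.566, 0.0]
force: [-8.6, 0.9, 20.1]
grip_width: 0.158
grip_force: 32.8
```

```bash
python3 steer.py '[[0,0,-2,0,0,0],[0,0,-2,0,0,0]]'
python3 steer.py '[[0,0,0,0,0,0],[0,0,0,0,0,0],[0,0,0,0,0,0],[0,0,-20,0,0,0],[0,0,-60,0,0,0],[0,0,-110,0,0,0],[0,0,-160,0,0,0],[0,0,-200,0,0,0]]' 0.5
python3 steer.py '[[0,0,-80,0,0,0],[-150,-150,-80,0,0,0],[-150,-150,-80,0,0,0],[-150,-150,-80,0,0,0],[-150,-150,-80,0,0,0],[-150,-150,-80,0,0,0],[-150,-150,-80,0,0,0],[-150,-150,-80,0,0,0]]'
python3 chk.py; python3 - <<'E'
from h import *
print(ctrl.sense()['eef_pos'].round())
# blobs: dark holder on tray (both views), red lid and mill in basket (top)
t=ctrl.capture("top"); s=ctrl.capture("side")
def blob(im,x0,y0,x1,y1,f):
    m=f(im[y0:y1,x0:x1].astype(int)); n,l,st,c=cv2.connectedComponentsWithStats(m.astype(np.uint8)); 
    return [(st[i].tolist(),(c[i]+[x0,y0]).round(1).tolist()) for i in range(1,n) if st[i][4]>8]
dark=lambda a:a.sum(2)<330
for z in(20,45): print('holder expect',z,proj("top",[680,0,z+12]).round(1),proj("side",[680,0,z+12]).round(1))
print('top dark on tray',blob(t,238,132,272,190,dark)); print('side dark on tray',blob(s,255,190,325,212,dark))
red=lambda a:(a[...,0]-a[...,1]>50)
print('lid top',blob(t,100,160,210,260,red),'expect',proj("top",[465.7,403.3,101]).round(1),'tilted none')
print('lid side',blob(s,130,120,260,200,red),'expect',proj("side",[465.7,403.3,101]).round(1))
E
```

```text
time_s: 36.0
eef_pos: [680.5, -0.3, 210.0]
ee_rot: [0.0, 0.825, 0.566, 0.0]
force: [-2.3, 0.7, 8.2]
grip_width: 0.159
grip_force: 31.1
time_s: 36.8
eef_pos: [680.1, -0.2, 412.1]
ee_rot: [0.001, 0.825, 0.566, 0.001]
force: [0.5, -0.8, 0.2]
grip_width: 0.501
grip_force: 0.0
time_s: 37.6
eef_pos: [487.1, -86.2, 488.8]
ee_rot: [0.0, 0.825, 0.566, 0.0]
force: [-0.5, -0.2, 0.0]
grip_width: 0.499
grip_force: 0.0
tray top 1.0 shift px 0 0
tray left 1.0 shift px 0 0
basket left 0.97 shift px 0 0
basket top 0.98 shift px 0 0
basket bottom 0.95 shift px 0 0
beaker 1.0 shift px 0 0
tin 1.0 shift px 0 0
tub 1.0 shift px 0 0
[487. -86. 488.]
holder expect 20 [[254.4 171.7]] [[270.7 199.1]]
holder expect 45 [[254.2 170.7]] [[270.7 192. ]]
top dark on tray [([12, 38, 9, 7, 27], [253.9, 173.4])]
side dark on tray [([12, 0, 8, 21, 101], [270.1, 199.8]), ([52, 17, 18, 5, 32], [316.4, 209.4])]
lid top [([39, 65, 10, 9, 19], [144.9, 227.6]), ([38, 70, 7, 5, 12], [140.8, 231.7])] expect [[144.2 230. ]] tilted none
lid side [([32, 27, 12, 8, 45], [167.3, 150.6])] expect [[167.2 148.2]]
```

```bash
python3 - <<'E'
from h import *
t=ctrl.capture("top")[:,:,::-1]; a=cv2.resize(cv2.imread("pics/top0.png"),(512,384),interpolation=cv2.INTER_AREA)
d=cv2.absdiff(cv2.GaussianBlur(t,(5,5),0),cv2.GaussianBlur(a,(5,5),0)).sum(2)[165:260,100:210]
n,l,st,c=cv2.connectedComponentsWithStats((d>60).astype(np.uint8))
for i in range(1,n):
    if st[i][4]>10: print(st[i],(c[i]+[100,165]).round(1))
for z in(4,50,94): print(z,'mill',proj("top",[538,292.5,z]).round(1),'jar',proj("top",[465.7,403.3,z]).round(1))
E
```

```text
[ 70  39  15  15 170] [176.8 210.8]
[ 38  56  20  19 265] [146.9 229.8]
[ 79  64  31  22 118] [194.2 239.5]
[60 86 16  9 52] [168.2 255.3]
4 mill [[179.4 211.3]] jar [[150.6 230.9]]
50 mill [[177.2 210.4]] jar [[147.7 230.5]]
94 mill [[175.  209.6]] jar [[144.7 230.1]]
```

```bash
python3 -c "
from rig import ctrl
print(ctrl.finish_job())"
```

```text
the job is handed in; nothing more can be done
None
```

I turned the thermostat off first, stood the squarish jar and the pepper shaker (the only two on the deck) upright in the basket, slid the label holder out onto the tray, and handed the job in at about 38 s with no verdict returned; my final camera checks found the tin, beaker, tub, basket and tray unmoved, but I viewed 15 pictures, one over the limit of 14.

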